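# Calibrate the laboratory balance: set the weight, hold the recessed button

## Task

Calibrate the balance: take the largest of the three steel weights and set it down gently, upright and alone in the middle of the balance's pan. Then draw the blunt metal probe out of the wooden tool block, reach its thin pin through the small round hole in the balance's sloping front panel and hold the recessed button underneath it fully down. Finish while still gripping the probe and holding the button down; do not touch the button before the weight stands on the pan, and leave everything else where it is.

Things in the scene. Friction and masses are not known exactly. Their poses are not given: they have to be found in the camera images.
- weight_large_mid (a point): The largest of three plain steel weights standing upright in a row, about 75 mm apart and in any order, on a cork pad: 0.5 kg, a cylinder 38 mm across and 50 mm high with a narrower neck and a 25 mm knob on top, 68 mm high in all. Origin on its axis half-way up (34 mm above its underside), z up. Best gripped round the cylinder.
- pad: The cork pad under the weights, fixed, 240 mm along its x, 90 mm along its y, 4 mm thick; origin at the centre of its underside on the table. The row of weights runs along its x.
- weight_medium_mid (a point): The middle weight, 28 mm across, 52 mm high in all, origin half-way up. Bystander: leave it alone.
- weight_small_mid (a point): The small weight, 22 mm across, 42 mm high in all, origin half-way up. Bystander: leave it alone.
- balance: The precision balance, a cream box fixed on the table, 250 mm deep (its x), 190 mm wide (its y). Origin at the centre of its underside, x pointing to its rear, away from the robot. The rear 140 mm is a level deck 70 mm high carrying the pan; the front 110 mm is a panel with a display and flat keys, sloping down towards the robot from 70 to 30 mm at 20 degrees.
- pan_top (a point): Centre of the top face of the balance's round steel pan, 84 mm across, level, 86 mm above the table (16 mm above the deck); fixed.
- pan: The steel pan of the balance itself; origin at the foot of its stem on the deck, 16 mm below its top face.
- cal_hole (a point): Centre of the round hole in the sloping panel, at the panel's outer face, near its left (+y) edge, in a flat grey ring 25 mm across. Hole 12 mm across; the panel is 4 mm thick. z points out of the panel at right angles to it (up and 20 degrees towards the robot), x up the slope, y along the balance's width. The button lies 14 mm below, straight down the hole along -z.
- cal_button (a joint): Travel of the recessed button, 0 free to 0.005 m fully down, along -z of the hole. Sprung flat plastic disc 19 mm across, wider than the hole, its face 14 mm (free) to 19 mm (fully down) below the panel's outer face. 1.5 N to start, 4 N fully down, then a hard stop; it springs back when let go.
- probe_grip (a point): The blunt probe: plain round aluminium handle 12 mm across, 95 mm long, and below it on the same axis a steel pin 5 mm across, 40 mm long; about 40 g. It stands upright in a hole of the tool block, pin down and hidden, its shoulder on the block's top, so the handle rises 95 mm above the block. Origin at the middle of the handle, 87.5 mm from the pin's tip; z along the probe from pin to handle.
- probe_tip (a point): The free end of the probe's pin, on its axis.
- stand: The wooden tool block, fixed, 190 mm along its x, 60 mm along its y, 50 mm high; origin at the centre of its underside. Three upright holes 7 mm across and 44 mm deep in a row along its x, 60 mm apart, hold the probe, a brush and a palette knife in any order; only the probe has a plain round handle with neither tuft nor blade at the top.
- brush_mid (a point): Brush standing tuft up in the tool block, 134 mm long, about 90 mm of it above the block, origin half-way up. Bystander: leave it alone.
- knife_mid (a point): Palette knife standing blade up in the tool block, 131 mm long, about 87 mm of it above the block, origin half-way up. Bystander: leave it alone.
- dish: Covered clear dish on the table, 94 mm across, 16 mm high; origin at its underside. Bystander.
- vial: Small amber jar, 30 mm across, 62 mm high; origin at its underside. Bystander.
Things that resemble listed ones, but are neither listed nor needed, are in the scene too. What is shaped like the part that bears weight_large_mid but blue or green is not meant.

How it is judged:
By the outcome, as a careful person would: the job done as asked, in the order asked, and still so for the second after the job is handed in, while the arm keeps its last pose, push and grip.
It also fails if it takes over 58 s, if anything falls off the work surface, if the arm or the gripper's body presses on something with over 40 N, if the wrist force passes 120 N, or if a joint passes its speed limit or range.

## Robot

A 6-joint arm with a two-finger parallel gripper is mounted at the origin on the work surface. World frame = base frame: x ahead of the robot, y to its left, z up, the work surface at z = 0. Lengths are in mm, angles in rad, forces in N, time in s.
With the tool pointing down it reaches from about 350 to 975 mm from the base axis. Payload 7.1 kg.
Tool frame: the origin (TCP) lies between the finger pads; the fingertips stand 19 mm ahead of it and the grasp point (between the pads) is the TCP (ctrl.tcp_to_tips is the distance from the TCP to the fingertips, in mm); z points along the fingers, y is the line along which they close (so a half turn about z gives the same grasp; the last joint's range is limited). The gripper opens to 88 mm and grips with 3 to 60 N. Pads are 20 mm wide; open, the fingers measure 115 mm over their backs; the gripper's body (75 mm by 178 mm) begins 61 mm behind the grasp point.
Start: joints at [-1.306, 0.423, 1.63, -0, 1.089, -0.019], TCP at [175.022, -599.977, 207.075] pointing down, gripper open.
Joint ranges: [-3, 3], [-0.9, 2.11], [0.09, 2.58], [-1.31, 4.45], [0.11, 2.69], [-2.54, 2.54]. Speed limits (rad/s): [2.39, 2.39, 3.01, 3.14, 3.14, 3.14].

## Interface

Orientations are given as a rotation vector (axis times angle).
In Python, from workcell import status, optics, ctrl gives the robot as it stands. The module is installed in compiled form; this text tells all that it offers.
- The arm moves only by the shell command python3 -m inch 'ROWS'. ROWS is JSON, a list that holds one entry, the list of rows, each a list of 7 numbers: the shift along the tool's x, y, z in mm, then the turn, a rotation vector about the tool's x, y, z in rad, then the opening in per cent of the stroke, from 0 (shut) to 100 (fully open). A call has 1 to 20 rows; each row is the pose to reach, as a shift and turn from the pose commanded when the call began, along the tool's axes at that moment; what a row does not reach only later rows make up. A row lasts 1/10 s, in which the tool goes at most 50 mm and 8.59 degrees, less where a joint would pass 70% of its speed; a pose out of reach is approached as far as the arm can. A call with a gripper value outside its range is refused whole. The fingers move at their own pace and stop on an object; the grip force is fixed at half the most. Time passes only in rows, so rows that repeat a pose let the fingers close. It gives the time, the measured TCP pose, the force, the opening and the grip force at its end, in the units of the state.
- status.get_obs(): the state, without advancing time (a new reading comes with each control period).
- optics.get_image(name): name is "scene" or "top" or "wrist"; returns a dict with "frame" (420x560x3 uint8, red, green, blue), "fx", "fy", "cx", "cy" (pixels), "rvec" (rotation vector, rad) and "tvec" (3), from world to camera coordinates, as OpenCV has them; the wrist camera has in their place "hand_eye" (4x4, takes a point from camera to tool coordinates, whose origin is the TCP and whose axes are the flange's). Camera axes: x right, y down, z forward; pixel columns grow to the right and rows downward; lengths in mm; the calibration is good to about 2 mm. The wrist camera is an equidistant fisheye: a pixel r from the principal point sees the ray r / f radians off the axis. A picture is of the moment at which its call begins: read the wrist's pose just before it. There is no depth.
- ctrl.close_job(): hands the job in; it is judged then, once.
The state is a dict: "t": time; "qpos": joint angles; "qvel": joint speeds; "joint_torque": joint torques, N m; "ee_pos": TCP position; "orientation": TCP orientation; "ft_force": force on the tool from outside, world axes, zero at the start; "moment": the same for the moment, N m; "width": finger opening in mm; "grasp_force": force on a finger pad.
Only numpy, scipy, OpenCV 4.12 (cv2) and the standard library are available. Lean on these libraries where they do the work, as an engineer would, in place of code of your own. Each camera call takes 0.05 s, during which the arm holds its last target. There are 200 camera calls.

## Working session

There is one attempt and no reset: what is moved stays moved. The work goes in short steps, Python scripts to look and compute and a shell command to move; the robot and the scene stay as the last step left them, time stands still between calls to the robot, and variables do not carry over. Pictures are saved under pics/ and viewed, at most 10 in all, crops included, and the job is handed in when it is done.

```bash
mkdir -p pics
python3 - <<'E'
from workcell import status, optics, ctrl
import cv2, numpy as np, pickle
o=status.get_obs(); print(o)
d={}
for n in ("scene","top"):
    im=optics.get_image(n); d[n]=im
    print({k:v for k,v in im.items() if k!="frame"})
    cv2.imwrite(f"pics/{n}0.png",cv2.resize(im["frame"][:,:,::-1],(800,600),interpolation=cv2.INTER_CUBIC))
pickle.dump(d,open("d0.pkl","wb"))
E
```

```text
{'t': 0.0, 'qpos': array([-1.30601727e+00,  4.23855130e-01,  1.63070991e+00,  3.79366846e-05,
        1.08860029e+00, -1.90112967e-02]), 'qvel': array([ 4.90816431e-04, -1.27852867e-03,  1.51517874e-03, -5.16316220e-05,
        1.88694430e-03, -7.70833598e-04]), 'joint_torque': array([-4.74392746e-04, -5.44622648e+01, -2.73669022e+01,  6.43334398e-02,
        2.27301603e-02, -1.28702281e-04]), 'ee_pos': array([ 174.86981154, -599.41575662,  206.28498106]), 'orientation': array([-3.10847358e+00, -4.44033763e-01,  2.50302299e-04]), 'ft_force': array([-0.19711644, -0.28811568,  1.05955244]), 'moment': array([ 0.01400417,  0.04697617, -0.0057214 ]), 'grasp_force': 0.0, 'width': 87.67998296072192}
{'fx': 537.5978993857769, 'fy': 537.5978993857769, 'cx': 286.1509081808945, 'cy': 206.98650424337333, 'rvec': array([ 2.01671709,  1.31500554, -0.56353734]), 'tvec': array([-239.09616452, -250.01930903, 1656.58855546])}
{'fx': 537.7712974356492, 'fy': 537.7712974356492, 'cx': 275.16480978265463, 'cy': 215.9640971655549, 'rvec': array([ 2.16370996, -2.21057495,  0.04704373]), 'tvec': array([  66.22683848,  489.90482112, 1309.56865644])}
```

View pics/scene0.png

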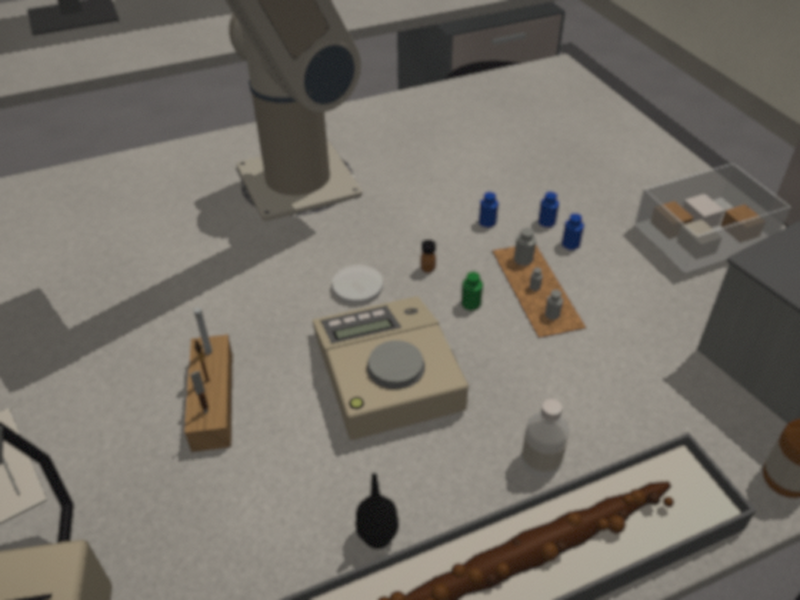

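View pics/top0.png

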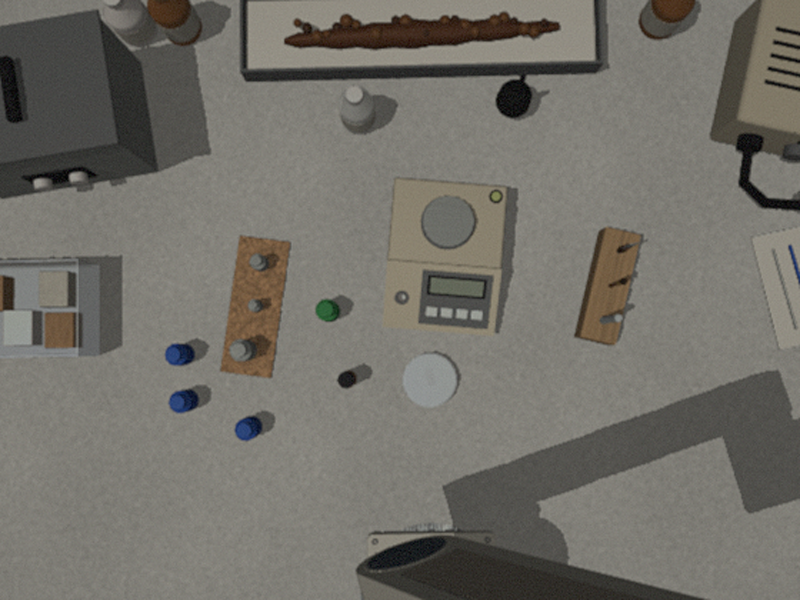

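The scene view shows the balance at (390,365), the pad with three weights at (525,245), (536,280) and (553,305), and the tool block at (210,390). In the top view the weights are at (242,350), (256,305) and (259,262), the pan at (448,222), the hole at (402,297) and the tools at (625,247), (620,281) and (610,320).

The large weight candidate is the steel one at the robot end of the pad, top (242,350). The blue and green ones are decoys. I'll confirm it and the probe in enlarged crops.

```bash
cat > h.py <<'E'
import numpy as np, cv2
from scipy.spatial.transform import Rotation as R
def ray(im,u,v):
    Rm=R.from_rotvec(im["rvec"]).as_matrix(); c=-Rm.T@im["tvec"]
    d=Rm.T@np.array([(u-im["cx"])/im["fx"],(v-im["cy"])/im["fy"],1]); return c,d
def onz(im,u,v,z):
    c,d=ray(im,u,v); return c+d*(z-c[2])/d[2]
def proj(im,p):
    q=R.from_rotvec(im["rvec"]).as_matrix()@np.asarray(p,float)+im["tvec"]
    return im["fx"]*q[0]/q[2]+im["cx"],im["fy"]*q[1]/q[2]+im["cy"]
E
python3 - <<'E'
import pickle,cv2,numpy as np
from h import *
d=pickle.load(open("d0.pkl","rb"))
def crop(n,u,v,w,h,W,H): # native px
    return cv2.resize(d[n]["frame"][v:v+h,u:u+w,::-1],(W,H),interpolation=cv2.INTER_CUBIC)
a=crop("top",395,150,66,100,264,400); b=crop("scene",125,205,50,100,200,400); c=crop("top",145,160,66,110,264,400)
m=np.zeros((600,800,3),np.uint8); m[:400,:264]=a; m[:400,264:464]=b; m[:400,464:728]=c
m[400:,:400]=crop("top",265,185,100,50,400,200); m[400:,400:800]=crop("scene",340,155,80,40,400,200)
cv2.imwrite("pics/m0.png",m)
t=d["top"];s=.7
for n,u,v,z in [("large",242,350,68),("large_low",242,350,30),("pan",448,222,86),("hole",402,297,45),("t1",625,247,95),("t2",620,281,95),("t3",610,320,95),("bA",395,178,70),("bB",507,187,70),("bC",385,328,30),("bD",497,333,30),("p1",240,236,4),("p2",290,241,4),("p3",222,373,4),("p4",271,377,4),("s1",603,227,50),("s2",642,234,50),("s3",576,337,50),("s4",614,345,50)]:
    print(n,onz(t,u*s,v*s,z).round(0))
E
```

```text
large [425. 306.  68.]
large_low [425. 314.  30.]
pan [627. -38.  86.]
hole [509.  40.  45.]
t1 [ 578. -323.   95.]
t2 [ 523. -312.   95.]
t3 [ 461. -294.   95.]
bA [706.  47.  70.]
bB [ 686. -138.   70.]
bC [457.  70.  30.]
bD [ 445. -120.   30.]
p1 [625. 321.   4.]
p2 [614. 233.   4.]
p3 [386. 355.   4.]
p4 [378. 270.   4.]
s1 [ 619. -300.   50.]
s2 [ 605. -365.   50.]
s3 [ 435. -249.   50.]
s4 [ 420. -311.   50.]
```

View pics/m0.png

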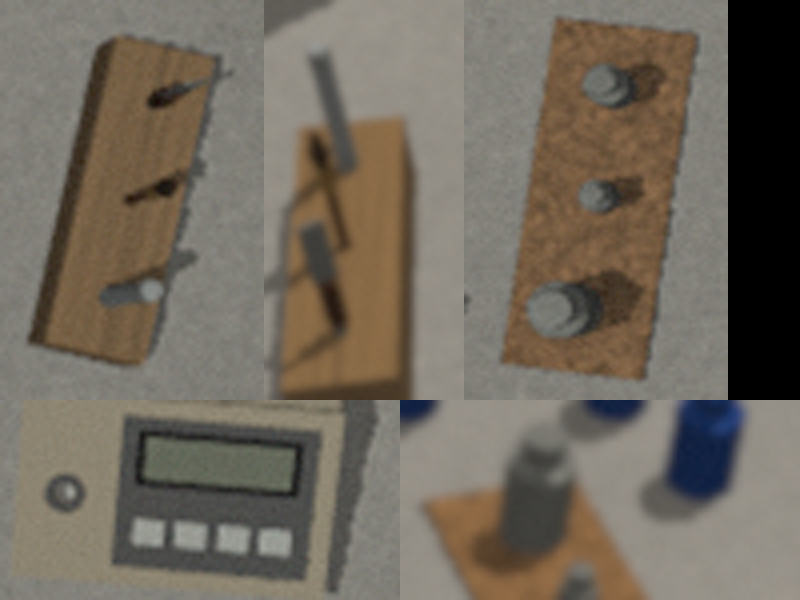

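The crops show that the tool nearest the robot (top crop (150,291)) has a plain grey round handle with no tuft or blade, so it is the probe. The knife and brush are the other two. The large steel weight is the one at the robot end of the pad (crop (555,303)). The blue ones don't count. The hole is at crop (65,493).

```bash
cat >> h.py <<'E'
def tri(obs):
    A=np.zeros((3,3));b=np.zeros(3)
    for im,u,v in obs:
        c,d=ray(im,u,v); d=d/np.linalg.norm(d); P=np.eye(3)-np.outer(d,d); A+=P;b+=P@c
    x=np.linalg.solve(A,b); return x,[np.round(np.array(proj(im,x))-(u,v),1) for im,u,v in obs]
def tool(yaw,tilt=0):  # tool z down, tilted forward (towards +x of yaw frame) by tilt
    return R.from_euler('z',yaw)*R.from_euler('y',-tilt)*R.from_euler('x',np.pi)
def rel(p,Rt,p0=None,R0=None):
    from workcell import status
    o=status.get_obs()
    p0=o["ee_pos"] if p0 is None else p0; R0=R.from_rotvec(o["orientation"]) if R0 is None else R0
    return np.round(R0.inv().apply(np.asarray(p)-p0),1),np.round((R0.inv()*Rt).as_rotvec(),3)
E
python3 - <<'E'
import pickle
from h import *
d=pickle.load(open("d0.pkl","rb"));t,s=d["top"],d["scene"]
print("weight",tri([(t,167.75,243.3),(s,369,162)]), onz(t,167.75,243.3,72))
print("probe",tri([(t,432.5,222.75),(s,138.5,217.5)]), onz(t,432.5,222.75,145), onz(t,421.2,224.2,52))
print("hole",onz(t,281.25,208.25,50))
print("pan",tri([(t,448*.7,222*.7),(s,396*.7,363*.7)]))
print(tool(0,.35).apply([0,0,1]))
for p in [(430,-420,230),(560,0,240),(425,307,160)]: print(rel(p,tool(.1)))
E
```

```text
weight (array([429.37403335, 309.35088971,  73.54105618]), [array([-0.3, -0.1]), array([-0.3,  0. ])]) [429.09542994 309.0512421   72.        ]
probe (array([ 461.73516979, -293.25231011,  140.37089751]), [array([-0.4, -0.1]), array([-0.4, -0. ])]) [ 461.36139931 -292.73414365  145.        ] [ 461.89822209 -291.8195181    52.        ]
hole [507.39459072  40.32347703  50.        ]
pan (array([629.02887898, -37.73261443,  76.70433239]), [array([-0.4, -0.1]), array([-0.4,  0. ])])
[ 3.42897807e-01 -1.22464680e-16 -9.39372713e-01]
(array([ 295.2, -101. ,  -23.5]), array([-0.001,  0.   ,  0.184]))
(array([ 537.6, -467.8,  -33. ]), array([-0.001,  0.   ,  0.184]))
(array([ 493.9, -800.2,   47.5]), array([-0.001,  0.   ,  0.184]))
```

```bash
python3 -m inch '[[[49,-17,-4,0,0,0.03,100],[98,-34,-8,0,0,0.06,100],[147,-50,-12,0,0,0.09,100],[196,-67,-16,0,0,0.12,100],[245,-84,-20,0,0,0.15,100],[295,-101,-24,0,0,0.18,100],[322,-142,-25,0,0,0.18,100],[349,-183,-26,0,0,0.18,100],[376,-224,-27,0,0,0.18,100],[403,-265,-28,0,0,0.18,100],[430,-306,-29,0,0,0.18,100],[457,-347,-30,0,0,0.18,100],[484,-388,-31,0,0,0.18,100],[511,-429,-32,0,0,0.18,100],[538,-468,-33,0,0,0.18,100],[533,-515,-25,0,0,0.18,100],[528,-562,-15,0,0,0.18,100],[523,-609,0,0,0,0.18,100],[518,-656,15,0,0,0.18,100],[512,-690,25,0,0,0.18,100]]]'
python3 - <<'E'
from h import *
print(rel((429,309,130),tool(.1)))
E
```

```text
t: 2.1
ee_pos: [471.6, 207.7, 181.0]
orientation: [3.137, 0.165, -0.002]
ft_force: [0.4, -0.3, 0.4]
width: 87.5
grasp_force: 0.0
(array([ -31.6, -105.2,   51. ]), array([0.   , 0.001, 0.005]))
```

```bash
python3 -m inch '[[[-11,-35,15,0,0,0,100],[-21,-70,32,0,0,0,100],[-32,-105,45,0,0,0,100],[-32,-105,45,0,0,0,100],[-32,-105,45,0,0,0,100]]]'
cat >> h.py <<'E'
def wrist_proj(im,o,p):
    q=R.from_rotvec(o["orientation"]).inv().apply(np.asarray(p)-o["ee_pos"])
    H=np.linalg.inv(im["hand_eye"]); c=H[:3,:3]@q+H[:3,3]
    r=np.hypot(c[0],c[1]); th=np.arctan2(r,c[2]); return im["cx"]+im["fx"]*th*c[0]/r, im["cy"]+im["fy"]*th*c[1]/r
def wrist_onz(im,o,u,v,z):
    a=np.array([(u-im["cx"])/im["fx"],(v-im["cy"])/im["fy"]]); th=np.hypot(*a)
    d=np.array([*(a/th*np.sin(th)),np.cos(th)]); Rt=R.from_rotvec(o["orientation"])
    H=im["hand_eye"]; c=Rt.apply(H[:3,3])+o["ee_pos"]; d=Rt.apply(H[:3,:3]@d); return c+d*(z-c[2])/d[2]
E
python3 - <<'E'
from h import *
from workcell import status,optics
import pickle
o=status.get_obs();im=optics.get_image("wrist");pickle.dump((o,im),open("w1.pkl","wb"))
cv2.imwrite("pics/w1.png",cv2.resize(im["frame"][:,:,::-1],(800,600),interpolation=cv2.INTER_CUBIC))
print(o["ee_pos"],im["fx"],im["cx"],im["cy"],im["hand_eye"])
print(np.array(wrist_proj(im,o,(429,309,72)))/.7,np.array(wrist_proj(im,o,(429,309,54)))/.7)
E
```

```text
t: 2.6
ee_pos: [430.0, 307.1, 136.6]
orientation: [3.136, 0.166, -0.002]
ft_force: [-0.3, -0.4, 0.4]
width: 88.2
grasp_force: 0.0
[429.98996553 307.07260132 136.60171808] 325.19226210127806 283.2567174424915 214.5710339199028 [[-6.74534499e-04 -9.51657986e-01 -3.07158953e-01  8.54986657e+01]
 [ 9.99999549e-01 -8.47322418e-04  4.29181536e-04  5.26388551e-01]
 [-6.68696703e-04 -3.07158525e-01  9.51658128e-01 -1.77761913e+02]
 [ 0.00000000e+00  0.00000000e+00  0.00000000e+00  1.00000000e+00]]
[399.76535669 320.25464185] [400.02323314 310.00412473]
```

View pics/w1.png

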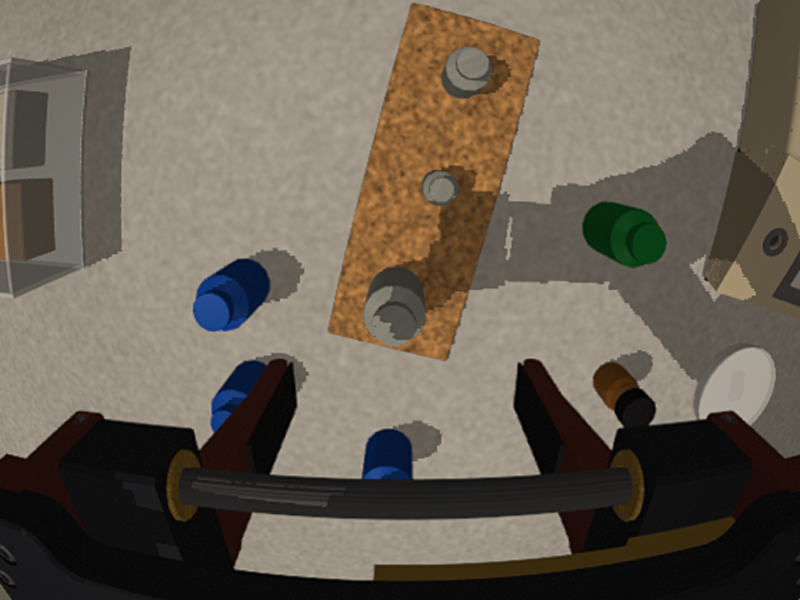

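The large weight is confirmed at (397,320), within about 1 mm of the estimate. Next I descend and grip it.

```bash
python3 -m inch '[[[-1,-3,35,0,0,0,100],[-1,-3,70,0,0,0,100],[-1,-3,95,0,0,0,100],[-1,-3,106,0,0,0,100],[-1,-3,106,0,0,0,100],[-1,-3,106,0,0,0,30],[-1,-3,106,0,0,0,30],[-1,-3,106,0,0,0,30],[-1,-3,106,0,0,0,30],[-1,-3,106,0,0,0,30],[-1,-3,106,0,0,0,30]]]'
```

```text
t: 3.75
ee_pos: [429.4, 310.1, 31.4]
orientation: [-3.137, -0.163, -0.001]
ft_force: [-1.3, 4.2, 2.9]
width: 43.6
grasp_force: 1.7
```

```bash
python3 -m inch '[[[0,0,0,0,0,0,15],[0,0,0,0,0,0,15],[0,0,0,0,0,0,15],[0,0,0,0,0,0,15],[0,0,0,0,0,0,15]]]'
```

```text
t: 4.25
ee_pos: [429.8, 310.5, 31.5]
orientation: [-3.136, -0.163, -0.002]
ft_force: [-1.7, 5.9, 5.4]
width: 36.9
grasp_force: 30.1
```

```bash
python3 -m inch '[[[0,0,-10,0,0,0,15],[0,0,-40,0,0,0,15],[0,0,-80,0,0,0,15],[0,0,-120,0,0,0,15],[5,25,-150,0,0,0,15],[13,60,-150,0,0,0,15],[22,100,-150,0,0,0,15],[32,140,-150,0,0,0,15],[42,180,-150,0,0,0,15],[52,220,-150,0,0,0,15],[62,260,-150,0,0,0,15],[72,300,-150,0,0,0,15],[82,335,-150,0,0,0,15],[88,358,-150,0,0,0,15],[90,367,-150,0,0,0,15],[90,367,-150,0,0,0,15],[90,367,-150,0,0,0,15]]]'
python3 - <<'E'
from h import *
from workcell import status,optics
import pickle
o=status.get_obs();im=optics.get_image("wrist");pickle.dump((o,im),open("w2.pkl","wb"))
cv2.imwrite("pics/w2.png",cv2.resize(im["frame"][:,:,::-1],(800,600),interpolation=cv2.INTER_CUBIC))
print(o["ee_pos"],o["orientation"],np.array(wrist_proj(im,o,(628,-38,86)))/.7,np.array(wrist_proj(im,o,(507.4,40.3,50)))/.7)
print(rel((628,-38,125),tool(.1)))
E
```

```text
t: 5.95
ee_pos: [555.6, -45.3, 180.5]
orientation: [-3.137, -0.163, 0.003]
ft_force: [0.8, 0.1, -5.4]
width: 36.9
grasp_force: 29.9
[555.60604334 -45.32390786 180.53569028] [-3.13687499 -0.16284195  0.00344796] [403.91087533 182.87054291] [280.8089483  338.78277447]
(array([72.7,  0.7, 55.5]), array([-0.001,  0.002,  0.005]))
```

View pics/w2.png

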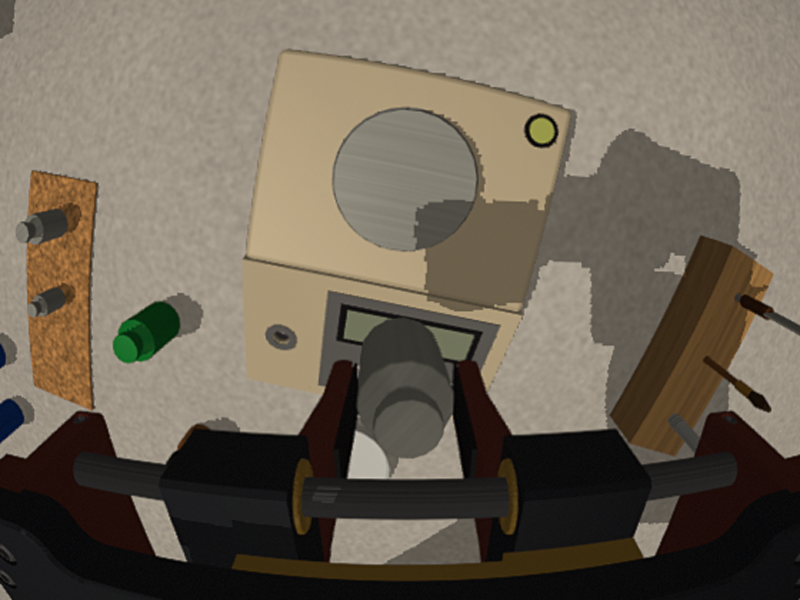

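The pan centre is at (405,179), as predicted (404,183), and the hole ring is at (281,336), predicted (281,339). I'll carry the weight over the pan and lower it.

```bash
python3 -m inch '[[[25,0,0,0,0,0,15],[50,0,0,0,0,0,15],[68,0,10,0,0,0,15],[73.5,0.5,25,0,0,0,15],[73.5,0.5,40,0,0,0,15],[73.5,0.5,52,0,0,0,15],[73.5,0.5,58,0,0,0,15],[73.5,0.5,60,0,0,0,15],[73.5,0.5,60,0,0,0,15]]]'
```

```text
t: 6.9
ee_pos: [629.7, -38.9, 121.0]
orientation: [-3.137, -0.163, 0.001]
ft_force: [-0.2, 0.1, -4.8]
width: 36.6
grasp_force: 29.9
```

```bash
python3 -m inch '[[[-0.5,-0.5,2,0,0,0,15],[-0.5,-0.5,4,0,0,0,15],[-0.5,-0.5,5,0,0,0,15],[-0.5,-0.5,6,0,0,0,15],[-0.5,-0.5,6,0,0,0,15]]]'
```

```text
t: 7.4
ee_pos: [629.5, -38.4, 115.1]
orientation: [-3.137, -0.163, 0.0]
ft_force: [-0.4, 0.4, -3.8]
width: 37.2
grasp_force: 29.9
```

```bash
python3 -m inch '[[[0,0,0.7,0,0,0,15],[0,0,1.2,0,0,0,15],[0,0,1.2,0,0,0,15]]]'
```

```text
t: 7.7
ee_pos: [629.5, -38.4, 113.8]
orientation: [3.137, 0.163, -0.0]
ft_force: [-0.0, 0.7, -5.4]
width: 37.0
grasp_force: 29.9
```

```bash
python3 -m inch '[[[0,0,0.5,0,0,0,15],[0,0,1,0,0,0,15],[0,0,1,0,0,0,15]]]'
```

```text
t: 8.0
ee_pos: [629.9, -38.3, 113.6]
orientation: [3.137, 0.163, 0.002]
ft_force: [-0.9, 1.5, 1.8]
width: 36.8
grasp_force: 30.0
```

Contact: the force went from -5 to +2 N. I'll release and rise.

```bash
python3 -m inch '[[[0,0,0,0,0,0,45],[0,0,0,0,0,0,48],[0,0,0,0,0,0,55],[0,0,0,0,0,0,70],[0,0,0,0,0,0,100],[0,0,0,0,0,0,100],[0,0,-5,0,0,0,100],[0,0,-25,0,0,0,100],[0,0,-55,0,0,0,100],[0,0,-90,0,0,0,100],[0,0,-110,0,0,0,100],[0,0,-110,0,0,0,100]]]'
python3 - <<'E'
from h import *
print(rel((462,-292,190),tool(-.27)))
from workcell import status,optics
im=optics.get_image("scene")
cv2.imwrite("pics/s1.png",cv2.resize(im["frame"][180:320,200:350,::-1],(750,700)[:2] if 0 else (640,597),interpolation=cv2.INTER_CUBIC))
E
```

```text
t: 9.2
ee_pos: [631.6, -38.6, 226.8]
orientation: [3.136, 0.163, 0.01]
ft_force: [-0.3, -0.1, 0.3]
width: 87.8
grasp_force: 0.0
(array([-195.2,  234.5,   35.8]), array([-0.   , -0.007,  0.374]))
```

View pics/s1.png

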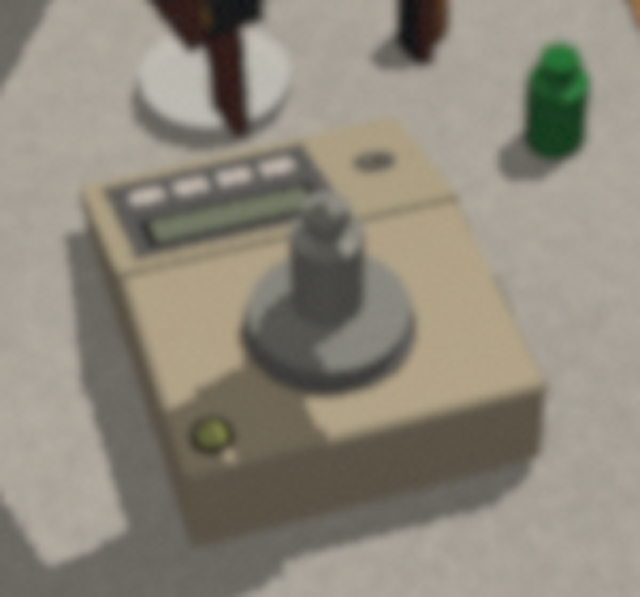

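The weight stands upright in the middle of the pan (base at about (328,305), pan centre (330,315)). Next I go above the probe.

```bash
python3 -m inch '[[[-20,23,0,0,0,0.04,100],[-50,60,0,0,0,0.1,100],[-80,96,0,0,0,0.15,100],[-110,132,5,0,0,0.21,100],[-140,168,15,0,0,0.27,100],[-165,198,25,0,0,0.32,100],[-185,222,32,0,0,0.36,100],[-195,234,36,0,0,0.374,100],[-195,234,36,0,0,0.374,100],[-195,234,36,0,0,0.374,100]]]'
python3 - <<'E'
from h import *
from workcell import status,optics
import pickle
o=status.get_obs();im=optics.get_image("wrist");pickle.dump((o,im),open("w3.pkl","wb"))
cv2.imwrite("pics/w3.png",cv2.resize(im["frame"][:,:,::-1],(800,600),interpolation=cv2.INTER_CUBIC))
print(o["ee_pos"],o["orientation"],np.array(wrist_proj(im,o,(462,-292,145)))/.7,np.array(wrist_proj(im,o,(462,-292,50)))/.7)
E
```

```text
t: 10.25
ee_pos: [460.0, -290.7, 186.5]
orientation: [-3.112, 0.422, 0.001]
ft_force: [0.4, -0.2, 0.7]
width: 87.8
grasp_force: 0.0
[ 460.03591036 -290.691161    186.48146517] [-3.11236098e+00  4.22400656e-01  8.08439436e-04] [405.42480687 330.45102699] [405.18794933 282.03047971]
```

View pics/w3.png

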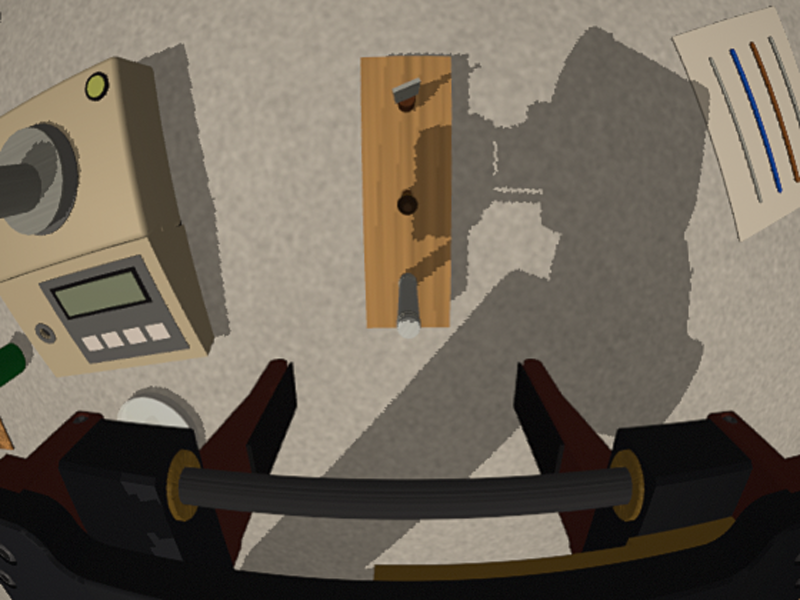

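The probe's top is at (408,327) and its foot at (408,282), about 1 mm from the prediction. I'll descend and grip mid-handle.

```bash
python3 -m inch '[[[2.7,1.6,30,0,0,0,100],[2.7,1.6,60,0,0,0,100],[2.7,1.6,80,0,0,0,100],[2.7,1.6,89,0,0,0,100],[2.7,1.6,89,0,0,0,50],[2.7,1.6,89,0,0,0,25],[2.7,1.6,89,0,0,0,20],[2.7,1.6,89,0,0,0,20],[2.7,1.6,89,0,0,0,20],[2.7,1.6,89,0,0,0,5],[2.7,1.6,89,0,0,0,5],[2.7,1.6,89,0,0,0,5],[2.7,1.6,89,0,0,0,5],[2.7,1.6,89,0,0,0,5],[2.7,1.6,89,0,0,0,5]]]'
```

```text
t: 11.8
ee_pos: [461.9, -293.6, 97.8]
orientation: [-3.113, 0.423, 0.0]
ft_force: [0.2, 0.2, -0.0]
width: 11.3
grasp_force: 30.0
```

```bash
python3 -m inch '[[[0,0,-6,0,0,0,5],[0,0,-20,0,0,0,5],[0,0,-45,0,0,0,5],[0,0,-80,0,0,0,5],[0,0,-105,0,0,0,5],[0,0,-110,0,0,0,5],[0,0,-110,0,0,0,5]]]'
python3 - <<'E'
from h import *
import pickle
o,im=pickle.load(open("w2.pkl","rb")); s=.7
C={n:wrist_onz(im,o,u*s,v*s,70) for n,u,v in [("RL",285,50),("RR",575,112),("BL",245,258),("BR",522,313),("pan",405,179)]}
for n in C: print(n,C[n].round(1))
e=lambda a,b: (C[a]-C[b])[:2]
for a,b in [("RL","RR"),("BL","BR")]:
    v=e(a,b); print("yaw",np.arctan2(-v[0],v[1]),np.linalg.norm(v))
for a,b in [("RL","BL"),("RR","BR")]:
    v=e(a,b); print("yaw",np.arctan2(v[1],v[0]),np.linalg.norm(v))
# hole: plane from break line
yaw=-.09; bx=np.array([np.cos(yaw),np.sin(yaw)])
B=(C["BL"]+C["BR"])[:2]/2
d=pickle.load(open("d0.pkl","rb"))["top"]
z=z2=50
for i in range(8):
    p=wrist_onz(im,o,281*s,336*s,z); z=70+np.tan(np.radians(20))*((p[:2]-B)@bx)
    p2=onz(d,281.25,208.25,z2); z2=70+np.tan(np.radians(20))*((p2[:2]-B)@bx)
print("hole",p.round(1),p2.round(1))
E
```

```text
t: 12.5
ee_pos: [462.4, -293.9, 209.3]
orientation: [3.112, -0.423, 0.004]
ft_force: [-0.1, 0.3, -0.5]
width: 11.5
grasp_force: 30.0
RL [706.5  44.2  70. ]
RR [ 687.7 -140.6   70. ]
BL [570.5  61.3  70. ]
BR [ 551.5 -125.3   70. ]
pan [629.7 -38.5  70. ]
yaw -0.10125248845502219 185.7787975003472
yaw -0.10176086798316196 187.59258708237508
yaw -0.12489092498298927 137.0693818919506
yaw -0.11165155684838578 137.13387118763376
hole [509.1  40.5  48.8] [507.5  40.3  48.2]
```

Run:
```python
from h import *
T=tool(-.105,np.radians(20)); n=-T.apply([0,0,1]); h=np.array([508.4,40.4,48.5])
print(n, h+n*(87.5+25), rel(h+n*(87.5+60),T), rel(h+n*(87.5+25),T))
```

```text
[-0.34013649  0.03584616  0.93969262] [470.134645    44.43269333 154.21541984] (array([ -94.7, -326.2,   21.6]), array([ 0.03 ,  0.346, -0.163])) (array([ -83. , -328.2,   54.6]), array([ 0.03 ,  0.346, -0.163]))
```

```bash
python3 -m inch '[[[-6,-20,0,0,0,0,5],[-17,-57,0,0,0.03,-0.02,5],[-29,-97,0,0,0.08,-0.04,5],[-40,-137,0,0.01,0.14,-0.07,5],[-52,-177,0,0.02,0.2,-0.1,5],[-63,-217,5,0.02,0.26,-0.13,5],[-75,-257,10,0.03,0.31,-0.15,5],[-86,-295,16,0.03,0.346,-0.163,5],[-92,-318,21,0.03,0.346,-0.163,5],[-94.7,-326,21.6,0.03,0.346,-0.163,5],[-90,-327,36,0.03,0.346,-0.163,5],[-83,-328.2,54.6,0.03,0.346,-0.163,5],[-83,-328.2,54.6,0.03,0.346,-0.163,5],[-83,-328.2,54.6,0.03,0.346,-0.163,5]]]'
python3 - <<'E'
from h import *
from workcell import status,optics
import pickle
o=status.get_obs();im=optics.get_image("wrist");pickle.dump((o,im),open("w4.pkl","wb"))
f=im["frame"][:,:,::-1]
u0,v0=190,140
cv2.imwrite("pics/w4.png",cv2.resize(f[v0:v0+150,u0:u0+200],(800,600),interpolation=cv2.INTER_CUBIC))
T=R.from_rotvec(o["orientation"]); tip=o["ee_pos"]+T.apply([0,0,87.5])
cr=lambda p:((np.array(wrist_proj(im,o,p))-(u0,v0))*4).round(0)
print(o["ee_pos"],tip,-T.apply([0,0,1]),cr(tip),cr((508.4,40.4,48.5)))
s=optics.get_image("scene");pickle.dump(s,open("s2.pkl","wb"))
print(rel((470.1,44.4,154.2),tool(-.105,np.radians(20))))
E
```

```text
t: 13.9
ee_pos: [468.4, 44.7, 152.2]
orientation: [3.074, -0.162, 0.534]
ft_force: [0.2, -0.2, -0.5]
width: 11.4
grasp_force: 30.0
[468.35036867  44.71451565 152.2230921 ] [497.68004913  41.66862527  69.84140484] [-0.33519635  0.03481018  0.941505  ] [370. 299.] [371. 255.]
(array([ 1.2,  0.2, -0.5]), array([-0.001,  0.003, -0.001]))
```

View pics/w4.png

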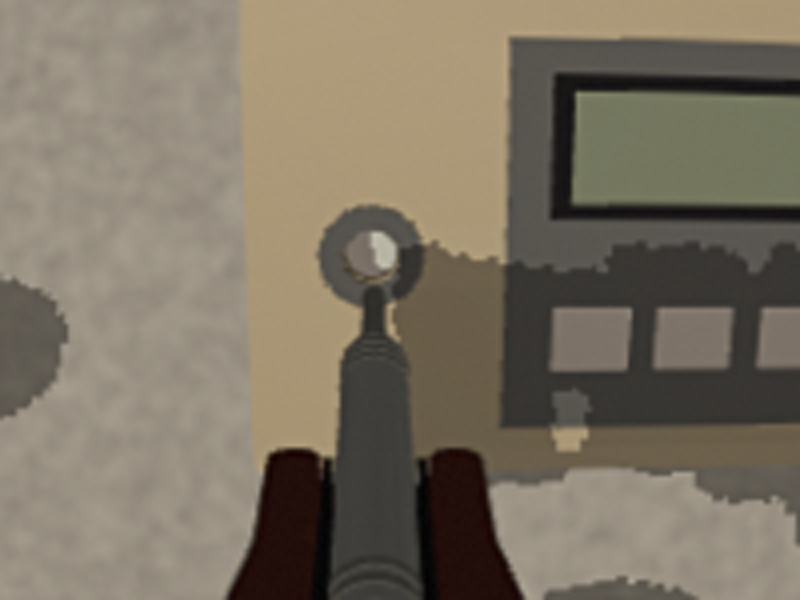

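The hole ring is centred at (371,254), where predicted. The pin end is at (375,292), about 1 mm right and 1.5 mm ahead of its predicted (370,299). After that small correction I'll insert.

```bash
python3 -m inch '[[[0.3,-0.8,0,0,0,0,5],[0.3,-0.8,8,0,0,0,5],[0.3,-0.8,16,0,0,0,5],[0.3,-0.8,22,0,0,0,5],[0.3,-0.8,26,0,0,0,5],[0.3,-0.8,30,0,0,0,5],[0.3,-0.8,32,0,0,0,5],[0.3,-0.8,32,0,0,0,5]]]'
python3 - <<'E'
from h import *
from workcell import status,optics
o=status.get_obs();im=optics.get_image("wrist")
f=im["frame"][:,:,::-1]
u0,v0=190,140
a=cv2.resize(f[v0:v0+150,u0:u0+200],(800,600),interpolation=cv2.INTER_CUBIC)
cv2.imwrite("pics/w5.png",a)
T=R.from_rotvec(o["orientation"]); tip=o["ee_pos"]+T.apply([0,0,87.5]);n=-T.apply([0,0,1])
print(tip,(tip-np.array([508.4,40.4,48.5]))@n,T.inv().apply(tip-np.array([508.4,40.4,48.5])))
E
```

```text
t: 14.8
ee_pos: [480.7, 44.5, 122.9]
orientation: [3.074, -0.162, 0.538]
ft_force: [0.4, 0.2, -0.7]
width: 11.0
grasp_force: 30.0
[510.21398902  41.50999031  40.62642047] -7.980383282082533 [-1.08607841 -1.2844476   7.98038328]
```

View pics/w5.png

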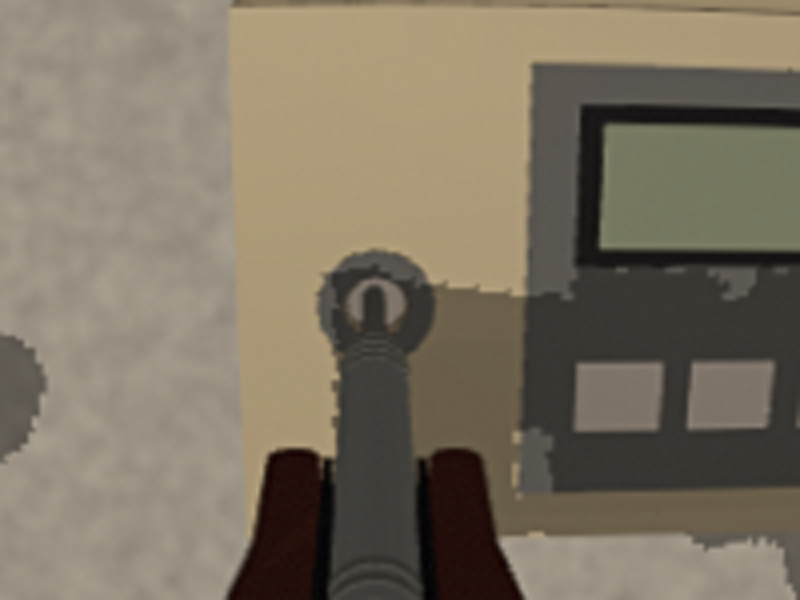

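The pin is in the hole (pin at x 374, hole centre at 376), with no contact force. Now I press.

```bash
python3 -m inch '[[[0,0,3,0,0,0,5],[0,0,6,0,0,0,5],[0,0,8,0,0,0,5],[0,0,9,0,0,0,5],[0,0,9,0,0,0,5]]]'; python3 -m inch '[[[0,0,0.5,0,0,0,5],[0,0,1,0,0,0,5],[0,0,1,0,0,0,5]]]'
```

```text
t: 15.35
ee_pos: [483.9, 44.3, 114.8]
orientation: [3.074, -0.162, 0.539]
ft_force: [-0.3, -0.3, 3.6]
width: 11.2
grasp_force: 30.0
t: 15.65
ee_pos: [484.2, 44.2, 114.0]
orientation: [3.074, -0.162, 0.539]
ft_force: [-1.1, 0.6, 3.1]
width: 11.4
grasp_force: 30.0
```

```bash
python3 -m inch '[[[0,0,0.5,0,0,0,5],[0,0,1,0,0,0,5],[0,0,1,0,0,0,5]]]'; python3 -m inch '[[[0,0,0.5,0,0,0,5],[0,0,1,0,0,0,5],[0,0,1,0,0,0,5]]]'
```

```text
t: 15.95
ee_pos: [484.6, 44.2, 113.0]
orientation: [3.074, -0.162, 0.539]
ft_force: [-2.1, 0.9, 5.1]
width: 11.0
grasp_force: 30.0
t: 16.25
ee_pos: [485.1, 44.2, 112.6]
orientation: [3.074, -0.162, 0.54]
ft_force: [-5.5, -0.3, 14.5]
width: 11.5
grasp_force: 30.0
```

```bash
python3 -m inch '[[[0,0,0.1,0,0,0,5],[0,0,0.1,0,0,0,5],[0,0,0.1,0,0,0,5],[0,0,0.1,0,0,0,5],[0,0,0.1,0,0,0,5],[0,0,0.1,0,0,0,5],[0,0,0.1,0,0,0,5],[0,0,0.1,0,0,0,5]]]'
```

```text
t: 17.05
ee_pos: [485.1, 44.2, 112.6]
orientation: [3.074, -0.162, 0.541]
ft_force: [-6.7, 0.3, 14.4]
width: 11.4
grasp_force: 30.0
```

The force holds steady at the hard stop (about 15 N), so I'm handing in.

```bash
python3 -c "
from workcell import ctrl; print(ctrl.close_job())"
```

```text
the job is handed in; nothing more can be done
None
```

The job is handed in at about 17 s: the largest weight stands upright and alone in the middle of the pan, and the gripped probe is holding the button against its hard stop at about 15 N.

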